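# Open the counterweighted filter cover and fit a fresh cartridge

### The job

Open the water filter unit: lift its counterweighted cover by the yellow bar past the balance point, lay it back gently until it rests by itself on the rubber buffer behind it (do not let it fall or slam, and do not press it hard into the buffer), and let go of it. Then lower the fresh cartridge with the green grip gently into the round well until it stands fully home, and leave it there with the cover still resting open. Leave the used cartridge and the other things on the worktop where they are.

Things in the scene. Friction and masses are not known exactly. Their poses are not given: they have to be found in the camera images.
- unit: Water filter unit, fixed: white block 100 x 130 x 115 mm (x, y, z), hinge posts and base plate behind it. Origin: centre of the block's underside on the worktop; x points from the front (bar side) to the back (hinge side), z up. A round well, 47 mm wide, bevelled at the rim, goes 80 mm down from the centre of the block's top; the closed cover hides it. Place and yaw vary.
- hinge (a point): Centre of the cover's hinge axis, 160 mm above the worktop, 70 mm behind the unit's origin; the axis is level, along the unit's y. The dark counterweight above and behind it makes the cover fall shut below its balance point (between 0.25 and 0.7 rad, varies) and fall open above it; a few newtons at the bar lift it or hold it back.
- bar (a point): Middle of the yellow lifting bar at the cover's free end: a round sleeve, 12 mm thick, that turns freely on its axle, 98 mm long between two side arms, parallel to the hinge axis and 165 mm from it. Closed, it is 160 mm above the worktop, 49 mm ahead of the blue hood, with nothing under it but the worktop.
- cover (a joint): Opening angle q (rad): 0 closed and level, pi/2 bar straight above the hinge, more leaning back. From the hinge the bar lies 165 mm * (-cos q along the unit's x, sin q up). Open, it rests only where the counterweight meets the buffer: anywhere from 1.38 to 1.98 rad, varying, not measured. Past 1.3 rad, over 0.9 rad/s is a slam: keep the bar below 0.1 m/s there; let go well short of the buffer, it slams.
- buffer: Aluminium block, 30 x 40 x 50 mm, origin under its centre, 130 mm behind the unit's origin. On it a screw with a sprung black rubber pad, 26 mm wide, takes the counterweight. The pad's height varies and this pose does not tell it: feel for it. Past first touch the bar is resisted by about 1.2 N more per mm; over 25 N on the pad (6 to 11 N more at the bar than before touching) is too hard.
- well (a point): Centre of the well's flat floor, 35 mm above the worktop, straight below the middle of the well's mouth.
- cartridge: Fresh cartridge, loose, upright on the worktop left or right of the unit: white cylinder 44 mm wide and 80 mm tall, bevelled foot, green band; on top a green round grip 24 mm wide, from 80 to 114 mm above its origin. 0.25 kg. Origin: centre of its underside. Home, its underside lies on the well's floor and only the green grip stands out above the block.
- spent: Used cartridge of the same shape and size, grey with a black grip and band, to be left alone. Origin at the centre of its underside.
- detergent: Blue detergent bottle, 72 mm in diameter, 200 mm tall; leave alone. Origin under its centre.
- tablets: Clear jar with orange lid, 80 mm in diameter, 110 mm tall; leave alone. Origin under its centre.
- wrench: Steel wrench lying at the left; leave alone.
- mug: White mug, 80 mm in diameter, 90 mm tall, at the right; leave alone.
- sponge: Yellow sponge block 110 x 70 x 35 mm at the left; leave alone.
Not all that is in view belongs to the job. Leave any pink look-alike of the cartridge alone.

How it is judged:
On the way, in this order (a step that is already met when the one before it is completed fails the run):
1. the cover rests open by itself on the buffer, let go of (value of joint cover above 1.3 rad and contact force between buffer and anything else above 1 N and velocity of joint cover between -0.05 and 0.05 rad/s and distance between the grasp point and bar above 0.05 m), for 0.2 s.
2. the fresh cartridge is fully home in the well (z of cartridge in the frame of well below 0.004 m and horizontal distance between cartridge and well below 0.004 m and angle between cartridge's own z axis and vertical below 0.07 rad), for 0.2 s.
At the end, for the whole second after the job is handed in: The cover rests open (more than 1.3 rad, its counterweight on the buffer with more than 1 N, turning slower than 0.05 rad/s), and the fresh cartridge stands released and still in the well: underside within 4 mm of the well's floor, within 4 mm of its centre, tilted less than 0.07 rad (all of step 2 and value of joint cover above 1.3 rad and contact force between buffer and anything else above 1 N and velocity of joint cover between -0.05 and 0.05 rad/s and linear speed of cartridge below 0.02 m/s); the robot touches nothing.
It fails at once if the cover slams: opens faster than 0.9 rad/s beyond 1.3 rad, or falls shut faster than 1.2 rad/s ((value of joint cover above 1.3 rad and velocity of joint cover above 0.9 rad/s) or velocity of joint cover below -1.2 rad/s).
It fails at once if the buffer is pressed with more than 25 N (contact force between buffer and anything else above 25 N).
It fails at once if the cartridge strikes or presses the unit with more than 40 N (contact force between cartridge and unit above 40 N).
It fails at once if the used cartridge or another bystander is moved more than 30 mm (distance of any of spent, detergent, tablets, wrench, mug, sponge from where it was at the start of the episode above 0.03 m).
It also fails if it takes over 72 s, if anything falls off the work surface, if the arm or the gripper's body presses on something with over 40 N, if the wrist force passes 120 N, or if a joint passes its speed limit or range.

### The arm

A 6-joint arm with a two-finger parallel gripper is mounted at the origin on the work surface. World frame = base frame: x ahead of the robot, y to its left, z up, the work surface at z = 0. Lengths are in m, angles in rad, forces in N, time in s.
With the tool pointing down it reaches from about 0.3 to 0.875 m from the base axis. Payload 6.4 kg.
Tool frame: the origin (TCP) lies at the very end of the fingers, on their centre line; the grasp point (between the pads) lies 19 mm behind it; z points along the fingers, y is the direction in which the jaws open and shut (so a half turn about z gives the same grasp; the last joint's range is limited). The gripper opens to 88 mm and grips with 3 to 60 N. Pads are 18 mm wide; open, the fingers measure 123 mm over their backs; the gripper's body (75 mm by 187 mm) begins 45 mm behind the grasp point.
Start: joints at [-1.357, 0.181, 1.607, -0, 1.354, -0.206], TCP at [0.234, -0.525, 0.239] pointing down, gripper open.
Joint ranges: [-2.99, 2.99], [-0.89, 2.07], [0.3, 2.58], [-1.14, 4.28], [0, 2.63], [-3.12, 3.12]. Speed limits (rad/s): [2.57, 2.57, 3.01, 3.14, 3.14, 3.14].

### API

Orientations are given as a unit quaternion [w, x, y, z].
In Python, from bench import * gives the robot as it stands.
- The arm moves only by the tool arm_command, never from a script. Its argument "commands" is a list of rows, each a list of 7 numbers: the shift along the world's x, y, z in m, then the turn, a rotation vector about the world's x, y, z in degrees, then the gripper's target within -1 to 1 (fully open at 1, half-way at 0, shut at -1). In form: [[dx, dy, dz, ax, ay, az, claw], ...]. A call has 1 to 12 rows; each row shifts and turns the commanded pose from where the row before left it; what a row does not reach is not made up. A row lasts 1/12 s, in which the tool goes at most 41.7 mm and 7.16 degrees, less where a joint would pass 70% of its speed; a pose out of reach is approached as far as the arm can. A call is refused whole if a number of a shift passes 0.0417 or a number of a turn 7.16, either way. A call with a gripper value outside its range is refused whole. The fingers move at their own pace and stop on an object; the grip force is fixed at half the most. Time passes only in rows, so rows that do not move let the fingers close. It gives the time, the measured TCP pose, the force and the opening at its end, in the units of the state.
- read_state(): the state, without advancing time (a new reading comes with each control period).
- get_image(name): name is "side" or "top" or "wrist"; returns the picture (480x640x3 uint8, red, green, blue); there is no depth.
- camera_params(name): a dict with "K" (3x3 intrinsics, pixels), "distortion" ([k1, k2, p1, p2, k3] as OpenCV has them; the pictures are not rectified), "R" (3x3) and "t" (3): a world point X has camera coordinates R X + t; the wrist camera has in their place "T_tool_cam" (4x4, takes a point from camera to tool coordinates, whose origin is the TCP and whose axes are the flange's). Camera axes: x right, y down, z forward; pixel columns grow to the right and rows downward; lengths in m; the calibration is good to about 2 mm. A picture is of the moment at which its call begins: read the wrist's pose just before it. camera_params takes no time and is no camera call.
- finish_job(): hands the job in, once; it reports no verdict.
Trained networks look in the newest picture that a camera, given by its name, has taken for a name from the list of things; names that differ only in an ending like _2 or _b are one class to them, and where a whole thing is asked for, a point or a joint stands for the part that bears it (a point fixed in the world has none). Each returns a list of dicts, best first, with "score" (0 to 1); they miss things now and then, are a little off and sometimes report something else, mostly with a low value. They report only what shows in the picture. A call takes as long as a camera call. They do not tell look-alikes from the thing itself.
- search_frame(name, camera): "xyz" ([x, y, z] in m, in world coordinates, good to about 4 mm: the middle of the surface that is visible of it).
The state is a dict: "t": time; "joint_positions": joint angles; "dq": joint speeds; "effort": joint torques, N m; "position": TCP position; "tool_rot": TCP orientation; "contact_force": force on the tool from outside, world axes, zero at the start; "moment": the same for the moment, N m; "opening": finger opening in m.
Only numpy, scipy, OpenCV 4.12 (cv2) and the standard library are available. Lean on these libraries where they do the work, as an engineer would, in place of code of your own. Each camera call takes 0.05 s, during which the arm holds its last target. There are 200 camera calls.

## Working session

There is one attempt and no reset: what is moved stays moved. The work goes in short steps, Python scripts to look and compute and a tool call to move; the robot and the scene stay as the last step left them, time stands still between calls to the robot, and variables do not carry over. Pictures are saved under pics/ and viewed, about 8 in all and at most 12, crops included, and the job is handed in when it is done.

Besides the shell and the picture viewer there is one more tool, called after "Call:" as name(argument=value, ...), one argument or row to a line, values as JSON. arm_command: Moves the arm, as the interface text tells. Its arguments: {"type":"object","properties":{"commands":{"type":"array","items":{"type":"array","items":{"type":"number"}}}},"required":["commands"]}

```bash
ls; mkdir -p pics; cat > h.py <<'E'
from bench import *
import numpy as np, cv2
def save(c,n):
    im=get_image(c); cv2.imwrite(f'pics/{n}.png',im[:,:,::-1]); return im
E
python3 - <<'E'
from h import *
np.set_printoptions(precision=4,suppress=True)
a=save('side','side0');b=save('top','top0')
for c in('side','top'):
    for n in('unit','bar','cover','buffer','cartridge','spent','hinge','detergent','tablets'):
        r=search_frame(n,c); print(c,n,[(np.round(d['xyz'],3).tolist(),round(d['score'],2)) for d in r[:3]])
print(read_state())
for c in('side','top','wrist'): print(camera_params(c))
E
```

```text
pics
side unit [([0.589, -0.056, 0.123], 0.6)]
side bar [([0.562, -0.029, 0.162], 0.63), ([0.58, -0.055, 0.126], 0.47)]
side cover [([0.573, -0.03, 0.163], 0.84)]
side buffer [([0.675, -0.044, 0.062], 0.6)]
side cartridge [([0.492, 0.244, 0.07], 0.75), ([0.519, 0.15, 0.076], 0.56), ([0.64, -0.436, 0.052], 0.56)]
side spent [([0.506, -0.251, 0.071], 0.74), ([0.492, 0.245, 0.068], 0.56)]
side hinge [([0.585, -0.06, 0.12], 0.73)]
side detergent [([0.666, 0.245, 0.105], 0.94)]
side tablets [([0.66, -0.294, 0.083], 0.89), ([0.375, 0.44, 0.006], 0.3)]
top unit [([0.59, -0.019, 0.16], 0.7)]
top bar [([0.565, -0.015, 0.16], 0.87)]
top cover [([0.571, -0.015, 0.162], 0.67), ([0.652, 0.257, 0.131], 0.56), ([0.583, -0.014, 0.166], 0.53)]
top buffer []
top cartridge [([0.487, 0.246, 0.079], 0.6), ([0.512, 0.159, 0.083], 0.6)]
top spent [([0.508, -0.236, 0.078], 0.81)]
top hinge [([0.584, -0.017, 0.167], 0.82)]
top detergent [([0.653, 0.258, 0.134], 0.88)]
top tablets [([0.657, -0.268, 0.106], 0.7)]
{'t': 1.0, 'joint_positions': array([-1.3573,  0.1808,  1.607 ,  0.    ,  1.3538, -0.2063]), 'dq':
[... 738 characters left out ...]
613.3001,   0.    , 320.4582],
       [  0.    , 613.3001, 241.0516],
       [  0.    ,   0.    ,   1.    ]]), 'distortion': array([-0.,  0.,  0.,  0.,  0.]), 'R': array([[ 0.0164, -0.9998,  0.0083],
       [-0.9946, -0.0172, -0.1027],
       [ 0.1028, -0.0065, -0.9947]]), 't': array([0.0136, 0.5441, 1.6303])}
{'K': array([[379.9402,   0.    , 317.4487],
       [  0.    , 379.9402, 239.962 ],
       [  0.    ,   0.    ,   1.    ]]), 'distortion': array([-0.0326,  0.    ,  0.    ,  0.    ,  0.    ]), 'T_tool_cam': array([[-0.0002, -0.9532, -0.3022,  0.079 ],
       [ 1.    , -0.0001, -0.0001,  0.0014],
       [ 0.    , -0.3022,  0.9532, -0.1468],
       [ 0.    ,  0.    ,  0.    ,  1.    ]])}
```

View pics/side0.png

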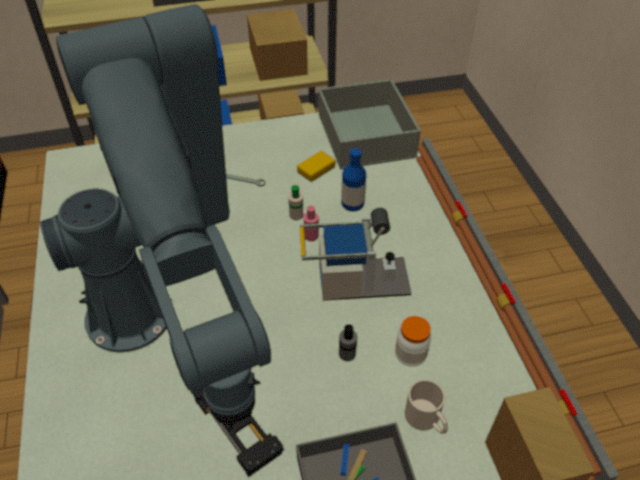

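View pics/top0.png

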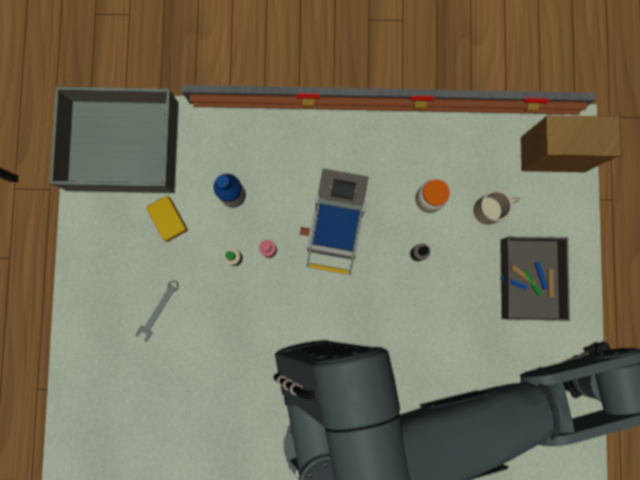

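Side view: the yellow bar is at (303,241), the green cartridge at (296,200), with pink beside it at (311,222). Top view: bar at (329,268), green grip at (232,256), pink at (268,247), counterweight and buffer at (344,188). The unit is yawed slightly. Next I triangulate these.

```bash
cat >> h.py <<'E'
def proj(c,X,st=None):
    p=camera_params(c)
    if c=='wrist':
        w,x,y,z=st['tool_rot']
        from scipy.spatial.transform import Rotation as Ro
        T=np.eye(4);T[:3,:3]=Ro.from_quat([x,y,z,w]).as_matrix();T[:3,3]=st['position']
        M=np.linalg.inv(T@p['T_tool_cam']);R,t=M[:3,:3],M[:3,3]
    else: R,t=p['R'],p['t']
    return cv2.projectPoints(np.float64(X).reshape(-1,1,3),cv2.Rodrigues(R)[0],t,p['K'],p['distortion'])[0][:,0]
def mask(im,lo,hi,box):
    h=cv2.cvtColor(im,cv2.COLOR_RGB2HSV);m=cv2.inRange(h,lo,hi);k=np.zeros_like(m);x0,y0,x1,y1=box;k[y0:y1,x0:x1]=m[y0:y1,x0:x1];return k
def tri(obs):
    from scipy.optimize import least_squares
    r=least_squares(lambda X:np.concatenate([(proj(c,X,st)[0]-uv) for c,uv,st in obs]),[.55,0,.1]);return r.x,r.fun
E
python3 - <<'E'
from h import *
np.set_printoptions(precision=4,suppress=True)
S=cv2.imread('pics/side0.png')[:,:,::-1].copy();T=cv2.imread('pics/top0.png')[:,:,::-1].copy()
def ends(im,box,lo=(15,120,90),hi=(35,255,255)):
    m=mask(im,lo,hi,box);p=np.argwhere(m)[:,::-1].astype(float);c=p.mean(0);u=np.linalg.svd(p-c,full_matrices=0)[2][0]
    s=(p-c)@u;print(len(p),c,u,s.min(),s.max());return c,c+u*s.min(),c+u*s.max()
s=ends(S,(290,215,315,270));t=ends(T,(295,255,365,285))
for a,b in((0,0),(1,1),(2,2),(1,2),(2,1)):
    print(a,b,*tri([('side',s[a],None),('top',t[b],None)]))
g=(40,80,40),(85,255,255)
sg=ends(S,(285,180,305,202),*g);tg=ends(T,(220,245,245,268),*g)
print('green',*tri([('side',sg[0],None),('top',tg[0],None)]))
# blue hood outline in top
m=mask(T,(100,100,40),(125,255,255),(295,195,375,260));c=max(cv2.findContours(m,0,2)[0],key=cv2.contourArea);print('hood',cv2.minAreaRect(c),cv2.boxPoints(cv2.minAreaRect(c)))
cv2.imwrite('pics/c1.png',np.hstack([cv2.resize(T[150:290,210:370,::-1],None,fx=2.5,fy=2.5,interpolation=2),cv2.resize(S[170:310,280:440,::-1],None,fx=2.5,fy=2.5,interpolation=2)]))
E
```

```text
127 [302.2835 240.3622] [0.045 0.999] -13.451378656286785 14.700182242112499
152 [328.5526 268.3816] [0.9841 0.1774] -19.842403204108315 19.780812680846218
0 0 [0.4608 0.0027 0.1667] [ 0.5278 -0.0623 -0.0758  0.5227]
1 1 [0.4692 0.051  0.1642] [ 0.3741 -0.0444 -0.0528  0.3631]
2 2 [ 0.4525 -0.0453  0.1666] [ 0.7069 -0.0831 -0.1033  0.7149]
1 2 [ 0.4499 -0.0407  0.26  ] [-0.2955  0.0349  0.0425 -0.2932]
2 1 [0.4734 0.0526 0.0546] [ 1.3995 -0.1651 -0.2005  1.3838]
76 [294.9474 190.7368] [0.0948 0.9955] -5.895633845934518 6.429558943407134
68 [229.6471 255.1324] [0.8786 0.4776] -4.7002721586517815 4.716367927698493
green [0.4939 0.2568 0.1   ] [ 0.817  -0.0956 -0.1067  0.7397]
hood ((335.864013671875, 226.74801635742188), (40.24922561645508, 40.33866882324219), 10.304845809936523) [[312.456 242.992]
 [319.672 203.304]
 [359.272 210.504]
 [352.056 250.192]]
```

View pics/c1.png

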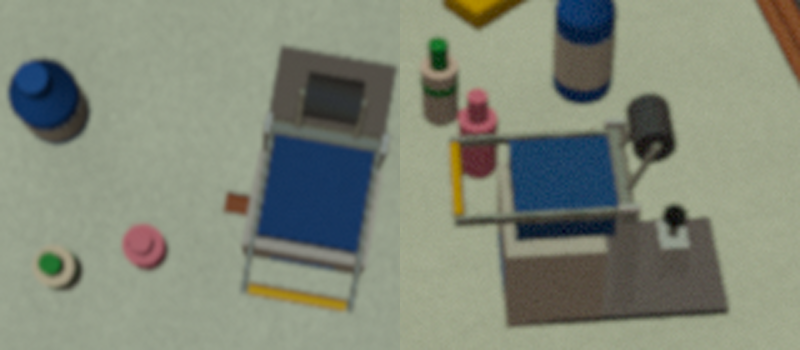

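The crop confirms the layout: hood between the arms, bar about 49 mm ahead of it, green grip at far left and pink nearer the unit. The unit's yaw is about -9.8°, with the bar at (0.461, 0.003, ~0.16). I'll move above the bar with the jaws along the unit's x.

Call:
arm_command(
  commands=[
    [0.0162,0.0377,0.001,0,0,4.0,-0.1],
    [0.0162,0.0377,0.001,0,0,4.0,-0.1],
    [0.0162,0.0377,0.001,0,0,4.0,-0.1],
    [0.0162,0.0377,0.001,0,0,4.0,-0.1],
    [0.0162,0.0377,0.001,0,0,4.0,-0.1],
    [0.0162,0.0377,0.001,0,0,4.0,-0.1],
    [0.0162,0.0377,0.001,0,0,4.0,-0.1],
    [0.0162,0.0377,0.001,0,0,4.0,-0.1],
    [0.0162,0.0377,0.001,0,0,4.0,-0.1],
    [0.0162,0.0377,0.001,0,0,4.0,-0.1],
    [0.0162,0.0377,0.001,0,0,4.0,-0.1],
    [0.0162,0.0377,0.001,0,0,4.0,-0.1],
  ],
)

```text
t: 2.0
position: [0.4292, -0.0707, 0.2512]
tool_rot: [0.001, 0.808, 0.589, 0.0]
contact_force: [1.1, -0.7, -0.9]
opening: 0.0396
```

Call:
arm_command(
  commands=[
    [0.0162,0.0377,0.001,0,0,4.0,-0.1],
    [0.0162,0.0377,0.001,0,0,4.2,-0.1],
    [0,0,0,0,0,0,-0.1],
    [0,0,0,0,0,0,-0.1],
  ],
)

```text
t: 2.33
position: [0.4615, 0.0049, 0.2528]
tool_rot: [0.0, 0.763, 0.646, -0.0]
contact_force: [0.3, 0.5, 0.3]
opening: 0.04
```

```bash
python3 - <<'E'
from h import *
np.set_printoptions(precision=4,suppress=True)
st=read_state();print(st)
im=save('wrist','w1')
m=mask(im,(15,120,90),(35,255,255),(0,0,640,480))
c=max(cv2.findContours(m,0,2)[0],key=cv2.contourArea);r=cv2.minAreaRect(c);print(r,cv2.boxPoints(r))
print('pred mid',proj('wrist',[[.4608,.0027,.160],[.4692,.051,.16],[.4525,-.0453,.16]],st))
E
```

```text
{'t': 2.3333, 'joint_positions': array([-0.2474, -0.0944,  1.8639, -0.0001,  1.372 , -0.0823]), 'dq': array([-0.0717, -0.0106,  0.0191, -0.0136,  0.002 , -0.0035]), 'effort': array([  1.7634, -29.7257, -34.9137,   0.3381,  -0.009 ,   0.055 ]), 'position': array([0.4615, 0.0049, 0.2528]), 'tool_rot': array([ 0.    ,  0.763 ,  0.6464, -0.    ]), 'contact_force': array([0.2902, 0.5337, 0.3406]), 'moment': array([-0.0563, -0.0742, -0.0475]), 'opening': 0.03997121513844287}
((373.5007019042969, 450.52630615234375), (30.331602096557617, 443.4516906738281), 88.49256896972656) [[151.4526 441.1986]
 [594.7508 429.5329]
 [595.5488 459.854 ]
 [152.2506 471.5197]]
pred mid [[315.0236 245.608 ]
 [315.4223 171.3393]
 [314.7432 311.2327]]
```

View pics/w1.png

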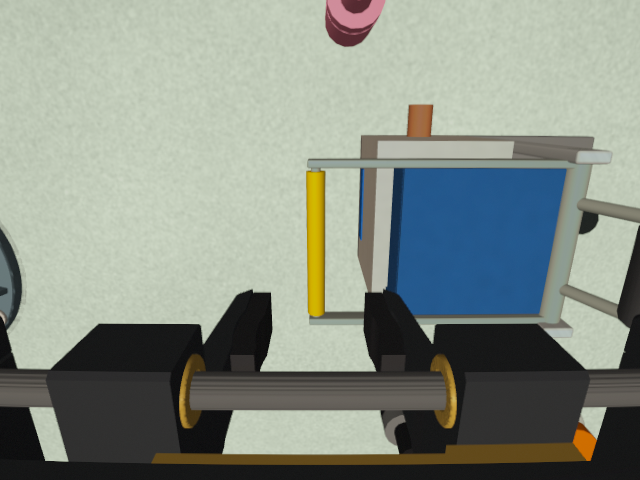

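The wrist view shows the bar at x≈316, rows 171–317. My prediction was (315, 171–311), so they agree, and the bar sits between the fingers. Now I descend and grip.

Call:
arm_command(
  commands=[
    [0,-0.001,-0.028,0,0,0,-0.1],
    [0,0,-0.028,0,0,0,-0.1],
    [0,0,-0.028,0,0,0,-0.1],
    [0,0,-0.028,0,0,0,-0.1],
    [0,0,0,0,0,0,-0.1],
    [0,0,0,0,0,0,-0.6],
    [0,0,0,0,0,0,-1],
    [0,0,0,0,0,0,-1],
    [0,0,0,0,0,0,-1],
    [0,0,0,0,0,0,-1],
  ],
)

```text
t: 3.22
position: [0.4598, 0.0015, 0.1414]
tool_rot: [-0.001, 0.765, 0.645, -0.001]
contact_force: [-10.0, -0.8, 6.7]
opening: 0.0107
```

```bash
python3 - <<'E'
import numpy as np
def f(q): return np.array([.985*165*(1-np.cos(q)),-.17*165*(1-np.cos(q)),165*np.sin(q)])
def tab(a,b,n):
    q=np.linspace(a,b,n+1)
    print(f"{a}-{b}",[[float(round(v/1000,4)) for v in f(q[i+1])-f(q[i])]for i in range(n)])
for a,b,n in((0,.3,6),(.3,.8,10),(.8,1.2,8),(1.2,1.36,8),(1.36,1.52,8),(1.52,1.68,8),(1.68,1.84,8),(1.84,2,8)): tab(a,b,n)
E
```

```text
0-0.3 [[0.0002, -0.0, 0.0082], [0.0006, -0.0001, 0.0082], [0.001, -0.0002, 0.0082], [0.0014, -0.0002, 0.0081], [0.0018, -0.0003, 0.008], [0.0022, -0.0004, 0.0079]]
0.3-0.8 [[0.0026, -0.0004, 0.0078], [0.003, -0.0005, 0.0077], [0.0034, -0.0006, 0.0075], [0.0037, -0.0006, 0.0073], [0.0041, -0.0007, 0.0071], [0.0044, -0.0008, 0.0069], [0.0048, -0.0008, 0.0067], [0.0051, -0.0009, 0.0064], [0.0054, -0.0009, 0.0062], [0.0057, -0.001, 0.0059]]
0.8-1.2 [[0.006, -0.001, 0.0056], [0.0062, -0.0011, 0.0053], [0.0065, -0.0011, 0.005], [0.0067, -0.0012, 0.0046], [0.0069, -0.0012, 0.0043], [0.0071, -0.0012, 0.0039], [0.0073, -0.0013, 0.0036], [0.0075, -0.0013, 0.0032]]
1.2-1.36 [[0.003, -0.0005, 0.0012], [0.0031, -0.0005, 0.0011], [0.0031, -0.0005, 0.001], [0.0031, -0.0005, 0.001], [0.0031, -0.0005, 0.0009], [0.0031, -0.0005, 0.0009], [0.0032, -0.0005, 0.0008], [0.0032, -0.0005, 0.0007]]
1.36-1.52 [[0.0032, -0.0005, 0.0007], [0.0032, -0.0006, 0.0006], [0.0032, -0.0006, 0.0005], [0.0032, -0.0006, 0.0005], [0.0032, -0.0006, 0.0004], [0.0032, -0.0006, 0.0003], [0.0032, -0.0006, 0.0003], [0.0032, -0.0006, 0.0002]]
1.52-1.68 [[0.0032, -0.0006, 0.0001], [0.0032, -0.0006, 0.0001], [0.0033, -0.0006, 0.0], [0.0032, -0.0006, -0.0001], [0.0032, -0.0006, -0.0001], [0.0032, -0.0006, -0.0002], [0.0032, -0.0006, -0.0003], [0.0032, -0.0006, -0.0003]]
1.68-1.84 [[0.0032, -0.0006, -0.0004], [0.0032, -0.0006, -0.0005], [0.0032, -0.0006, -0.0005], [0.0032, -0.0006, -0.0006], [0.0032, -0.0005, -0.0007], [0.0032, -0.0005, -0.0007], [0.0032, -0.0005, -0.0008], [0.0031, -0.0005, -0.0008]]
1.84-2 [[0.0031, -0.0005, -0.0009], [0.0031, -0.0005, -0.001], [0.0031, -0.0005, -0.001], [0.0031, -0.0005, -0.0011], [0.003, -0.0005, -0.0012], [0.003, -0.0005, -0.0012], [0.003, -0.0005, -0.0013], [0.003, -0.0005, -0.0013]]
```

Call:
arm_command(
  commands=[
    [-0.0015,0,0.001,0,0,0,-1],
    [0,0,0,0,0,0,-1],
  ],
)

```text
t: 3.38
position: [0.4598, 0.0015, 0.1426]
tool_rot: [0.001, 0.765, 0.645, 0.0]
contact_force: [-2.2, -0.8, -1.6]
opening: 0.0105
```

Call:
arm_command(
  commands=[
    [0.0002,0,0.0082,0,0,0,-1],
    [0.0006,-0.0001,0.0082,0,0,0,-1],
    [0.001,-0.0002,0.0082,0,0,0,-1],
    [0.0014,-0.0002,0.0081,0,0,0,-1],
    [0.0018,-0.0003,0.008,0,0,0,-1],
    [0.0022,-0.0004,0.0079,0,0,0,-1],
  ],
)

```text
t: 3.88
position: [0.4674, 0.0003, 0.1916]
tool_rot: [0.001, 0.765, 0.644, 0.0]
contact_force: [1.6, -2.1, -1.4]
opening: 0.0105
```

Lifting works and the forces are low. I'll continue.

Call:
arm_command(
  commands=[
    [0.0026,-0.0004,0.0078,0,0,0,-1],
    [0.003,-0.0005,0.0077,0,0,0,-1],
    [0.0034,-0.0006,0.0075,0,0,0,-1],
    [0.0037,-0.0006,0.0073,0,0,0,-1],
    [0.0041,-0.0007,0.0071,0,0,0,-1],
    [0.0044,-0.0008,0.0069,0,0,0,-1],
    [0.0048,-0.0008,0.0067,0,0,0,-1],
    [0.0051,-0.0009,0.0064,0,0,0,-1],
    [0.0054,-0.0009,0.0062,0,0,0,-1],
    [0.0057,-0.001,0.0059,0,0,0,-1],
  ],
)

```text
t: 4.72
position: [0.5096, -0.0066, 0.2605]
tool_rot: [-0.0, 0.765, 0.645, 0.0]
contact_force: [0.4, -2.3, 0.0]
opening: 0.0105
```

Call:
arm_command(
  commands=[
    [0.006,-0.001,0.0056,0,0,0,-1],
    [0.0062,-0.0011,0.0053,0,0,0,-1],
    [0.0065,-0.0011,0.005,0,0,0,-1],
    [0.0067,-0.0012,0.0046,0,0,0,-1],
    [0.0069,-0.0012,0.0043,0,0,0,-1],
    [0.0071,-0.0012,0.0039,0,0,0,-1],
    [0.006,-0.001,0.003,0,0,0,-1],
    [0.0045,-0.0008,0.0019,0,0,0,-1],
    [0.0043,-0.0008,0.0019,0,0,0,-1],
    [0,0,0,0,0,0,-1],
  ],
)

```text
t: 5.55
position: [0.5643, -0.0156, 0.2957]
tool_rot: [0.0, 0.765, 0.645, 0.001]
contact_force: [1.7, 5.2, 2.0]
opening: 0.0107
```

```bash
python3 - <<'E'
from h import *
S=save('side','s2');T=save('top','t2')
cv2.imwrite('pics/c2.png',np.hstack([cv2.resize(T[150:290,270:430,::-1],None,fx=2.5,fy=2.5,interpolation=2),cv2.resize(S[150:290,320:480,::-1],None,fx=2.5,fy=2.5,interpolation=2)]))
print(search_frame('buffer','side'))
E
```

```text
[{'xyz': [0.677, -0.0445, 0.0632], 'score': 0.93}]
```

View pics/c2.png

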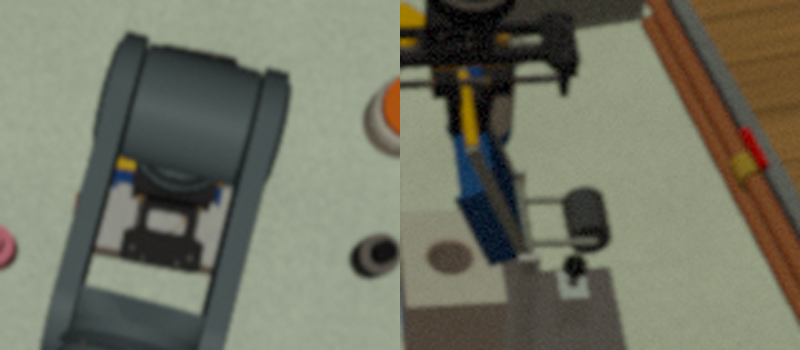

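```bash
python3 - <<'E'
from h import *
from scipy.optimize import least_squares
np.set_printoptions(precision=4,suppress=True)
ux=np.array([.985,-.17,0]);O=np.array([.4598+.0935,.0022-.0162,0])
W=lambda x,z:O+ux*x+[0,0,z]
for z in(.05,.07,.08,.09,.1):print(z,proj('side',[W(.13,z)]))
for uv in((394.8,238),(393,237)):
    r=least_squares(lambda p:proj('side',[W(*p)])[0]-uv,[.13,.16]);print('cw',r.x,'rel hinge',r.x-[.07,.16])
S=cv2.imread('pics/side0.png')
for uv in((379.5,221),):
    r=least_squares(lambda p:proj('side',[W(*p)])[0]-uv,[.13,.16]);print('cw closed',r.x-[.07,.16])
E
```

```text
0.05 [[388.7058 266.9984]]
0.07 [[389.332  262.0105]]
0.08 [[389.6493 259.4824]]
0.09 [[389.9693 256.9311]]
0.1 [[390.2923 254.3562]]
cw [0.1362 0.161 ] rel hinge [0.0662 0.001 ]
cw [0.1314 0.165 ] rel hinge [0.0614 0.005 ]
cw closed [0.0232 0.0639]
```

The cover is at about 1.2 rad. My estimate puts first contact near 1.8–1.95 rad, so advancing to 1.5 is safe.

Call:
arm_command(
  commands=[
    [0.0042,-0.0006,0.0016,0,0,0,-1],
    [0.0042,-0.0006,0.0015,0,0,0,-1],
    [0.0042,-0.0006,0.0014,0,0,0,-1],
    [0.0042,-0.0006,0.0013,0,0,0,-1],
    [0.0042,-0.0006,0.0011,0,0,0,-1],
    [0.0042,-0.0006,0.001,0,0,0,-1],
    [0.0042,-0.0007,0.0009,0,0,0,-1],
    [0.0042,-0.0007,0.0007,0,0,0,-1],
    [0.0042,-0.0007,0.0006,0,0,0,-1],
    [0.0042,-0.0007,0.0005,0,0,0,-1],
    [0.0042,-0.0007,0.0003,0,0,0,-1],
    [0.0042,-0.0007,0.0002,0,0,0,-1],
  ],
)

```text
t: 6.7
position: [0.6142, -0.0238, 0.3064]
tool_rot: [-0.0, 0.765, 0.645, 0.0]
contact_force: [2.1, 4.4, 1.0]
opening: 0.0103
```

```bash
python3 - <<'E'
from h import *
S=save('side','s3')
cv2.imwrite('pics/c3.png',cv2.resize(S[180:290,340:450,::-1],None,fx=5,fy=5,interpolation=2))
print(read_state())
E
```

```text
{'t': 6.75, 'joint_positions': array([-2.31761114e-01,  2.22705385e-01,  1.42122350e+00,  5.74381325e-04,
        1.49683596e+00, -6.16779454e-02]), 'dq': array([ 0.00052044, -0.01019311,  0.01525364, -0.00069432, -0.00377726,
       -0.00223235]), 'effort': array([-2.82673292e+00, -4.76065743e+01, -3.43086827e+01, -1.65121257e+00,
        8.42983425e-01,  4.49920725e-02]), 'position': array([ 0.61487203, -0.02389149,  0.30643951]), 'tool_rot': array([1.61575701e-04, 7.64625928e-01, 6.44474156e-01, 4.76700429e-04]), 'contact_force': array([2.04430181, 5.61153269, 0.68150382]), 'moment': array([ 0.72277143, -0.42584385,  0.05257634]), 'opening': 0.010486773471218395}
```

View pics/c3.png

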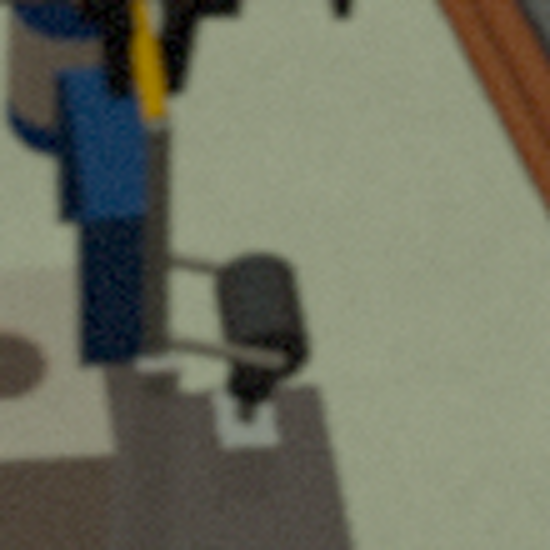

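Call:
arm_command(
  commands=[
    [0.002,-0.0003,0.0001,0,0,0,-1],
    [0.002,-0.0003,0.0001,0,0,0,-1],
    [0.001,-0.0002,0,0,0,0,-1],
    [0,0,0,0,0,0,-1],
  ],
)

```text
t: 7.08
position: [0.6193, -0.0246, 0.3066]
tool_rot: [0.0, 0.765, 0.645, 0.0]
contact_force: [2.6, 5.2, -0.3]
opening: 0.0105
```

Call:
arm_command(
  commands=[
    [0.002,-0.0003,0,0,0,0,-1],
    [0.001,-0.0002,0,0,0,0,-1],
    [0,0,0,0,0,0,-1],
  ],
)

```text
t: 7.33
position: [0.6223, -0.0251, 0.3066]
tool_rot: [0.0, 0.765, 0.645, 0.0]
contact_force: [2.0, 4.3, -0.1]
opening: 0.0106
```

Call:
arm_command(
  commands=[
    [0.002,-0.0003,0,0,0,0,-1],
    [0.002,-0.0003,0,0,0,0,-1],
    [0,0,0,0,0,0,-1],
  ],
)

```text
t: 7.58
position: [0.6263, -0.0258, 0.3066]
tool_rot: [0.0, 0.765, 0.644, 0.0]
contact_force: [3.0, 4.4, -0.2]
opening: 0.0105
```

Call:
arm_command(
  commands=[
    [0.002,-0.0003,-0.0001,0,0,0,-1],
    [0.002,-0.0003,-0.0001,0,0,0,-1],
    [0,0,0,0,0,0,-1],
  ],
)

```text
t: 7.83
position: [0.6304, -0.0264, 0.3064]
tool_rot: [0.0, 0.765, 0.644, 0.0]
contact_force: [2.0, 4.8, -0.3]
opening: 0.0107
```

Call:
arm_command(
  commands=[
    [0.002,-0.0003,-0.0001,0,0,0,-1],
    [0.002,-0.0003,-0.0002,0,0,0,-1],
    [0.001,-0.0002,-0.0001,0,0,0,-1],
    [0,0,0,0,0,0,-1],
  ],
)

```text
t: 8.17
position: [0.6353, -0.0272, 0.3061]
tool_rot: [0.0, 0.765, 0.644, 0.0]
contact_force: [3.3, 4.3, 0.7]
opening: 0.0105
```

Call:
arm_command(
  commands=[
    [0.002,-0.0003,-0.0002,0,0,0,-1],
    [0.002,-0.0003,-0.0002,0,0,0,-1],
    [0.001,-0.0002,-0.0001,0,0,0,-1],
    [0,0,0,0,0,0,-1],
  ],
)

```text
t: 8.5
position: [0.6403, -0.0281, 0.3057]
tool_rot: [0.0, 0.765, 0.644, 0.0]
contact_force: [2.8, 4.2, 0.8]
opening: 0.0102
```

Call:
arm_command(
  commands=[
    [0.002,-0.0003,-0.0003,0,0,0,-1],
    [0.002,-0.0003,-0.0003,0,0,0,-1],
    [0.001,-0.0002,-0.0001,0,0,0,-1],
    [0,0,0,0,0,0,-1],
  ],
)

```text
t: 8.83
position: [0.6454, -0.0289, 0.305]
tool_rot: [0.0, 0.765, 0.644, 0.0]
contact_force: [3.9, 4.9, 1.7]
opening: 0.0105
```

Call:
arm_command(
  commands=[
    [0.002,-0.0003,-0.0003,0,0,0,-1],
    [0.002,-0.0003,-0.0003,0,0,0,-1],
    [0.001,-0.0002,-0.0002,0,0,0,-1],
    [0,0,0,0,0,0,-1],
  ],
)

```text
t: 9.17
position: [0.6504, -0.0297, 0.3042]
tool_rot: [0.0, 0.765, 0.644, 0.0]
contact_force: [4.1, 4.5, 1.6]
opening: 0.0104
```

Call:
arm_command(
  commands=[
    [0.002,-0.0003,-0.0004,0,0,0,-1],
    [0.002,-0.0003,-0.0004,0,0,0,-1],
    [0.001,-0.0002,-0.0002,0,0,0,-1],
    [0,0,0,0,0,0,-1],
  ],
)

```text
t: 9.5
position: [0.6554, -0.0305, 0.3033]
tool_rot: [0.0, 0.765, 0.644, 0.0]
contact_force: [4.5, 4.4, 1.7]
opening: 0.0106
```

Call:
arm_command(
  commands=[
    [0.002,-0.0003,-0.0004,0,0,0,-1],
    [0.002,-0.0003,-0.0005,0,0,0,-1],
    [0.001,-0.0002,-0.0003,0,0,0,-1],
    [0,0,0,0,0,0,-1],
  ],
)

```text
t: 9.83
position: [0.6604, -0.0313, 0.3021]
tool_rot: [0.0, 0.765, 0.644, 0.0]
contact_force: [3.6, 4.2, 2.2]
opening: 0.0102
```

Call:
arm_command(
  commands=[
    [0.002,-0.0003,-0.0005,0,0,0,-1],
    [0.002,-0.0003,-0.0005,0,0,0,-1],
    [0,0,0,0,0,0,-1],
  ],
)

```text
t: 10.08
position: [0.6645, -0.032, 0.301]
tool_rot: [0.0, 0.765, 0.644, 0.0]
contact_force: [4.2, 3.5, 2.2]
opening: 0.0105
```

Call:
arm_command(
  commands=[
    [0.002,-0.0003,-0.0006,0,0,0,-1],
    [0.002,-0.0003,-0.0006,0,0,0,-1],
    [0,0,0,0,0,0,-1],
  ],
)

```text
t: 10.33
position: [0.6686, -0.0326, 0.2999]
tool_rot: [0.001, 0.765, 0.644, 0.0]
contact_force: [4.3, 3.9, 2.3]
opening: 0.0103
```

Call:
arm_command(
  commands=[
    [0.002,-0.0003,-0.0006,0,0,0,-1],
    [0.002,-0.0003,-0.0007,0,0,0,-1],
    [0,0,0,0,0,0,-1],
  ],
)

```text
t: 10.58
position: [0.6726, -0.0333, 0.2986]
tool_rot: [0.001, 0.765, 0.644, 0.0]
contact_force: [3.7, 2.7, 3.5]
opening: 0.0111
```

Call:
arm_command(
  commands=[
    [0.002,-0.0003,-0.0007,0,0,0,-1],
    [0.001,-0.0002,-0.0003,0,0,0,-1],
    [0,0,0,0,0,0,-1],
    [0,0,0,0,0,0,-1],
  ],
)

```text
t: 10.92
position: [0.6751, -0.0337, 0.2977]
tool_rot: [0.0, 0.765, 0.644, 0.0]
contact_force: [4.6, 3.2, 5.2]
opening: 0.0106
```

Call:
arm_command(
  commands=[
    [0.002,-0.0003,-0.0003,0,0,0,-1],
    [0.001,-0.0002,-0.0002,0,0,0,-1],
    [0,0,0,0,0,0,-1],
    [0,0,0,0,0,0,-1],
  ],
)

```text
t: 11.25
position: [0.6775, -0.0341, 0.2969]
tool_rot: [-0.0, 0.765, 0.644, -0.0]
contact_force: [1.2, 3.6, 5.2]
opening: 0.0108
```

Call:
arm_command(
  commands=[
    [0.001,-0.0002,-0.0003,0,0,0,-1],
    [0,0,0,0,0,0,-1],
    [0,0,0,0,0,0,-1],
  ],
)

```text
t: 11.5
position: [0.6782, -0.0342, 0.2966]
tool_rot: [-0.0, 0.765, 0.644, -0.001]
contact_force: [-0.1, 2.7, 5.6]
opening: 0.0104
```

Touch found: the tangential force changed sign at about 1.92 rad. I'll ease back slightly and release, then raise away.

Call:
arm_command(
  commands=[
    [-0.0012,0.0002,0.0008,0,0,0,-1],
    [0,0,0,0,0,0,-1],
    [0,0,0,0,0,0,-1],
  ],
)

```text
t: 11.75
position: [0.6773, -0.034, 0.297]
tool_rot: [-0.0, 0.765, 0.644, -0.0]
contact_force: [1.5, 3.0, 3.0]
opening: 0.0106
```

Call:
arm_command(
  commands=[
    [0,0,0,0,0,0,-0.7],
    [0,0,0,0,0,0,-0.4],
    [0,0,0,0,0,0,-0.2],
    [0,0,0,0,0,0,-0.2],
    [0,0,0.008,0,0,0,-0.2],
    [0,0,0.015,0,0,0,-0.2],
    [0,0,0.025,0,0,0,-0.2],
    [0,0,0.03,0,0,0,-0.2],
    [0,0,0.01,0,0,0,-0.2],
    [0,0,0,0,0,0,-0.2],
    [0,0,0,0,0,0,-0.2],
  ],
)

```text
t: 12.67
position: [0.6776, -0.0341, 0.3853]
tool_rot: [0.0, 0.765, 0.644, 0.0]
contact_force: [-0.3, -0.8, -0.2]
opening: 0.0356
```

Released. Next I check the cover and move over the green cartridge, with a 90° yaw and 25° lean away from the hood.

Call:
arm_command(
  commands=[
    [-0.0135,0.0222,0,0,0,6.92,0],
    [-0.0135,0.0222,0,0,0,6.92,0],
    [-0.0135,0.0222,0,0,0,6.92,0],
    [-0.0135,0.0222,0,0,0,6.92,0],
    [-0.0135,0.0222,0,0,0,6.92,0],
    [-0.0135,0.0222,0,0,0,6.92,0],
    [-0.0135,0.0222,-0.02,0,0,6.92,0],
    [-0.0135,0.0222,-0.02,0,0,6.92,0],
    [-0.0135,0.0222,-0.02,0,0,6.92,0],
    [-0.0135,0.0222,-0.02,0,0,6.92,0],
    [-0.0135,0.0222,-0.02,0,0,6.92,0],
    [-0.0135,0.0222,-0.02,0,0,6.92,0],
  ],
)

```text
t: 13.67
position: [0.5132, 0.233, 0.2617]
tool_rot: [-0.002, 0.142, 0.99, -0.001]
contact_force: [0.6, -0.0, 0.6]
opening: 0.0442
```

Call:
arm_command(
  commands=[
    [-0.0135,0.0222,-0.02,0,0,6.92,0],
    [0,0,-0.005,-1.06,-6.16,0,0],
    [0,0,-0.005,-1.06,-6.16,0,0],
    [0,0,-0.005,-1.06,-6.16,0,0],
    [0,0,-0.005,-1.06,-6.16,0,0],
    [0,0,0,0,0,0,0],
    [0,0,0,0,0,0,0],
  ],
)

```text
t: 14.25
position: [0.4992, 0.2545, 0.2226]
tool_rot: [0.212, 0.082, 0.974, -0.019]
contact_force: [-0.4, -0.6, 0.7]
opening: 0.0443
```

```bash
python3 - <<'E'
from h import *
np.set_printoptions(precision=4,suppress=True)
st=read_state();print(st['position'],st['tool_rot'],st['joint_positions'],st['opening'])
im=save('wrist','w2');S=save('side','s4')
m=mask(im,(40,80,30),(85,255,255),(0,0,640,480))
for c in cv2.findContours(m,0,2)[0]:
    if cv2.contourArea(c)>60:print(cv2.contourArea(c),cv2.boundingRect(c),cv2.minAreaRect(c))
for z in(.08,.1,.114):print(z,proj('wrist',[[.494,.257,z]],st))
cv2.imwrite('pics/c4.png',np.hstack([cv2.resize(im[:,:,::-1],(480,360)),cv2.resize(S[150:290,320:440,::-1],(309,360))]))
E
```

```text
[0.4992 0.2545 0.2226] [ 0.2124  0.0821  0.9735 -0.0193] [ 0.3838 -0.0272  1.9239 -0.287   0.8945 -0.878 ] 0.044291690023489406
1653.0 (303, 124, 37, 56) ((321.0, 151.5), (55.0, 36.0), 90.0)
325.5 (292, 92, 59, 29) ((321.0, 106.0), (28.0, 58.0), 90.0)
0.08 [[321.4435 138.3872]]
0.1 [[321.5984 152.7022]]
0.114 [[321.7182 163.7954]]
```

View pics/c4.png

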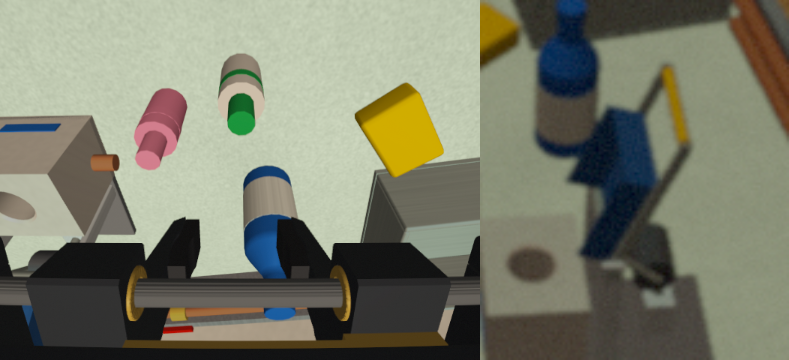

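Wrist view (half left): the green grip sits at mid x≈321 full-size, as predicted, so the cartridge is at (0.494, 0.257). Pink is to the left and clear of the fingers. In the side crop the cover is open with the counterweight on the pad, and the well is free. Now I descend and grip.

Call:
arm_command(
  commands=[
    [0.0026,0.0011,-0.027,0,0,0,0],
    [0,0,-0.027,0,0,0,0],
    [0,0,-0.027,0,0,0,0],
    [0,0,-0.027,0,0,0,0],
    [0,0,-0.0275,0,0,0,0],
    [0,0,0,0,0,0,0],
    [0,0,0,0,0,0,-0.4],
    [0,0,0,0,0,0,-0.7],
    [0,0,0,0,0,0,-0.7],
    [0,0,0,0,0,0,-1],
    [0,0,0,0,0,0,-1],
    [0,0,0,0,0,0,-1],
  ],
)

```text
t: 15.35
position: [0.5063, 0.2562, 0.0922]
tool_rot: [0.218, 0.083, 0.972, -0.018]
contact_force: [1.1, -1.4, 7.0]
opening: 0.0221
```

```bash
python3 -c "
from bench import *
s=read_state();print(s['position'],s['tool_rot'],s['contact_force'],s['moment'],s['opening'])"
```

```text
[0.5063115  0.25621299 0.09223301] [ 0.2176741   0.08325726  0.97230402 -0.01763802] [ 1.05475985 -1.36844508  7.0237547 ] [-0.28619405 -0.38966471 -0.11295268] 0.02214196378615336
```

```bash
python3 - <<'E'
from h import *
im=save('wrist','w3');S=save('side','s5')
cv2.imwrite('pics/c5.png',np.hstack([cv2.resize(im[:,:,::-1],(480,360)),cv2.resize(S[140:260,250:370,::-1],(320,360)) if 0 else cv2.resize(S[150:250,250:340,::-1],(320,360),interpolation=2)]))
E
```

```text
(no output)
```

View pics/c5.png

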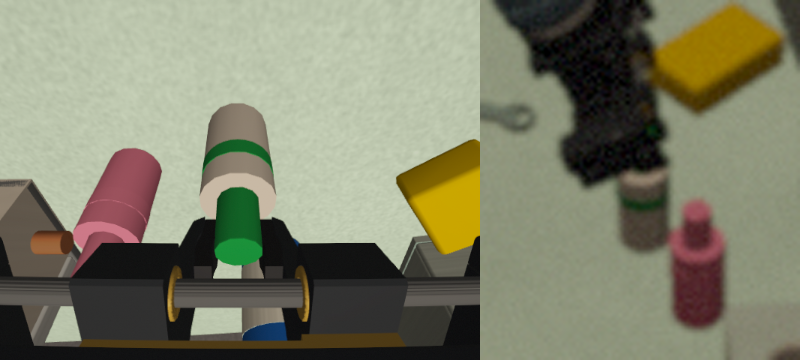

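Call:
arm_command(
  commands=[
    [0,0,0,0,0,0,0],
    [0,0,0,0,0,0,0],
    [0,0,0,0,0,0,0],
  ],
)

```text
t: 15.7
position: [0.5043, 0.2558, 0.09]
tool_rot: [0.216, 0.083, 0.973, -0.018]
contact_force: [0.1, 0.2, 0.5]
opening: 0.0402
```

Call:
arm_command(
  commands=[
    [-0.0035,0,-0.002,0,0,0,0],
    [0,0,0,0,0,0,0],
    [0,0,0,0,0,0,0],
    [0,0,0,0,0,0,-0.4],
    [0,0,0,0,0,0,-1],
    [0,0,0,0,0,0,-1],
    [0,0,0,0,0,0,-1],
    [0,0,0,0,0,0,-1],
    [0,0,0,0,0,0,-1],
  ],
)

```text
t: 16.45
position: [0.5011, 0.2558, 0.0878]
tool_rot: [0.216, 0.083, 0.973, -0.018]
contact_force: [1.1, 0.7, -1.0]
opening: 0.023
```

The grasp is clean. I lift straight up, move to a viewing spot beside the unit, and measure the well.

Call:
arm_command(
  commands=[
    [0,0,0.01,0,0,0,-1],
    [0,0,0.024,0,0,0,-1],
    [0,0,0.03,0,0,0,-1],
    [0,0,0.03,0,0,0,-1],
    [0,0,0.03,0,0,0,-1],
    [0,0,0.03,0,0,0,-1],
    [0.005,-0.02,0.006,0,0,0,-1],
    [0.01,-0.03,0,0,0,0,-1],
    [0.01,-0.03,0,0,0,0,-1],
    [0.01,-0.03,0,0,0,0,-1],
    [0.01,-0.02,0,0,0,0,-1],
    [0,0,0,0,0,0,-1],
  ],
)

```text
t: 17.45
position: [0.5469, 0.1222, 0.2484]
tool_rot: [0.216, 0.085, 0.973, -0.019]
contact_force: [0.1, -0.9, -2.3]
opening: 0.023
```

Call:
arm_command(
  commands=[
    [0,0,0,0,0,0,-1],
    [0,0,0,0,0,0,-1],
  ],
)

```text
t: 17.62
position: [0.5455, 0.1259, 0.2477]
tool_rot: [0.215, 0.083, 0.973, -0.018]
contact_force: [0.5, -0.7, -2.8]
opening: 0.0232
```

```bash
python3 - <<'E'
from h import *
np.set_printoptions(precision=4,suppress=True)
st=read_state();print(st['position'],st['tool_rot'],st['contact_force'],st['opening'])
im=save('wrist','w4');S=save('side','s6');T=save('top','t6')
W0=[.5534,-.014,.115]
for c,s in(('wrist',st),('side',None),('top',None)): print(c,proj(c,[W0],s))
cv2.imwrite('pics/c6.png',np.hstack([cv2.resize(im[:,:,::-1],(480,360)),cv2.resize(T[190:270,285:365,::-1],(320,360),interpolation=2)]))
print(search_frame('unit','wrist')[:1])
E
```

```text
[0.5455 0.1259 0.2477] [ 0.2152  0.0835  0.9728 -0.0183] [ 0.531  -0.6765 -2.8458] 0.02319670328011068
wrist [[135.8047 190.0688]]
side [[340.1755 252.7337]]
top [[335.1204 234.0827]]
[{'xyz': [0.5713, -0.0195, 0.1154], 'score': 0.73}]
```

View pics/c6.png

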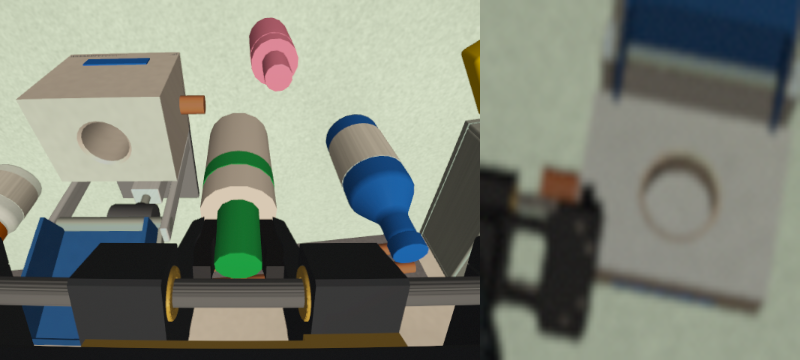

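```bash
cat > fit.py <<'E'
from h import *
from scipy.optimize import least_squares
np.set_printoptions(precision=4,suppress=True)
st=read_state();st['position']=np.array([.5455,.1259,.2477]);st['tool_rot']=np.array([.2152,.0835,.9728,-.0183])
a=np.linspace(0,2*np.pi,60)
circ=lambda x,y,z,r:np.c_[x+r*np.cos(a),y+r*np.sin(a),0*a+z]
im={c:cv2.imread(f'pics/{n}.png') for c,n in(('wrist','w4'),('top','t6'),('side','s6'))}
boxes={'wrist':(95,150,185,225),'top':(318,218,352,250)}
def dt(c):
    g=cv2.GaussianBlur(cv2.cvtColor(im[c],cv2.COLOR_BGR2GRAY),(0,0),1.0).astype(float)
    return g
# radial gradient: brightness just outside minus just inside the rim circle
def score(p,c,r):
    g=dt(c)
    f=lambda rr:cv2.remap(g.astype(np.float32),proj(c,circ(p[0],p[1],.115,rr),st).astype(np.float32)[:,None,:],None,1)[:,0]
    return np.abs(f(r+.0015)-f(r-.0015)).mean()
for c in('wrist','top','side'):
    best=[]
    for r in(.0235,.0245,.0255,.0265):
        b=max(((score((x,y),c,r),x,y) for x in np.arange(.547,.564,.001) for y in np.arange(-.022,-.004,.001)))
        best.append((round(b[0],2),r,round(b[1],4),round(b[2],4)))
    print(c,best); im[c+'b']=max(best)
o=im['wrist'].copy()
def dr(P,col): cv2.polylines(o,[np.int32(proj('wrist',P,st)*16)],True,col,1,cv2.LINE_AA,4)
b=im['wristb'];dr(circ(b[2],b[3],.115,b[1]),(0,0,255))
cx,cy,cz=.5455-.0071,.1259+.0012,.2477-.0878
for z,r in((cz,.022),(cz+.08,.022),(cz+.08,.012),(cz+.114,.012)):dr(circ(cx,cy,cz*0+z,r),(255,0,255))
o=cv2.resize(o[120:390,80:410],None,fx=2,fy=2,interpolation=2)
cv2.imwrite('pics/c7.png',o)
E
python3 fit.py
```

```text
wrist [(np.float32(52.98), 0.0235, np.float64(0.553), np.float64(-0.01)), (np.float32(42.98), 0.0245, np.float64(0.554), np.float64(-0.01)), (np.float32(29.19), 0.0255, np.float64(0.554), np.float64(-0.013)), (np.float32(26.55), 0.0265, np.float64(0.556), np.float64(-0.013))]Traceback (most recent call last):
  File "fit.py", line 20, in <module>
    b=max(((score((x,y),c,r),x,y) for x in np.arange(.547,.564,.001) for y in np.arange(-.022,-.004,.001)))
  File "fit.py", line 20, in <genexpr>
    b=max(((score((x,y),c,r),x,y) for x in np.arange(.547,.564,.001) for y in np.arange(-.022,-.004,.001)))
            ~~~~~^^^^^^^^^^^
  File "fit.py", line 16, in score
    return np.abs(f(r+.0015)-f(r-.0015)).mean()
                  ~^^^^^^^^^
  File "fit.py", line 15, in <lambda>
    f=lambda rr:cv2.remap(g.astype(np.float32),proj(c,circ(p[0],p[1],.115,rr),st).astype(np.float32)[:,None,:],None,1)[:,0]
                                               ~~~~^^^^^^^^^^^^^^^^^^^^^^^^^^^^^^
  File "h.py", line 6, in proj
    p=camera_params(c)
ValueError: time passes only in moves, steps and waits
```

```bash
sed -i 's/    p=camera_params(c)$/    p=CP(c)/' h.py; sed -i '2a import functools\nCP=functools.lru_cache(None)(lambda c:camera_params(c))' h.py
sed -i 's/^def dt(c):/@functools.lru_cache(None)\ndef dt(c):/; s/(.0235,.0245,.0255,.0265)/(.0225,.0235,.0245,.0255)/' fit.py; python3 fit.py
```

```text
wrist [(np.float32(44.11), 0.0225, np.float64(0.553), np.float64(-0.01)), (np.float32(52.98), 0.0235, np.float64(0.553), np.float64(-0.01)), (np.float32(42.98), 0.0245, np.float64(0.554), np.float64(-0.01)), (np.float32(29.19), 0.0255, np.float64(0.554), np.float64(-0.013))]
top [(np.float32(10.68), 0.0225, np.float64(0.558), np.float64(-0.013)), (np.float32(10.44), 0.0235, np.float64(0.558), np.float64(-0.013)), (np.float32(10.02), 0.0245, np.float64(0.555), np.float64(-0.012)), (np.float32(11.02), 0.0255, np.float64(0.554), np.float64(-0.012))]
side [(np.float32(17.34), 0.0225, np.float64(0.552), np.float64(-0.013)), (np.float32(17.28), 0.0235, np.float64(0.552), np.float64(-0.013)), (np.float32(16.4), 0.0245, np.float64(0.552), np.float64(-0.013)), (np.float32(14.85), 0.0255, np.float64(0.552), np.float64(-0.012))]
```

View pics/c7.png

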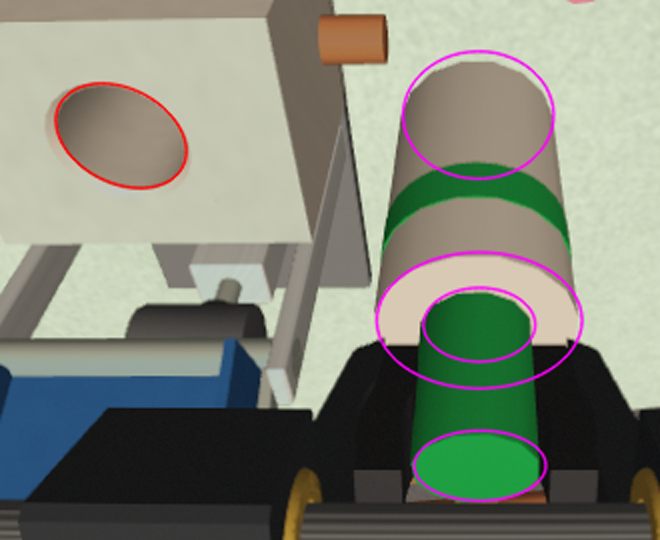

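The overlay matches the carried cartridge to within about a pixel, apart from the bevelled foot. Allowing for the bevel, the three views put the well at (0.554, -0.0125). I move over it and check the pose before inserting.

Call:
arm_command(
  commands=[
    [0.003,-0.0266,0,0,0,0,-1],
    [0.003,-0.028,0,0,0,0,-1],
    [0.003,-0.028,0,0,0,0,-1],
    [0.003,-0.028,0,0,0,0,-1],
    [0.003,-0.02,0,0,0,0,-1],
    [0.0006,-0.009,0,0,0,0,-1],
    [0,0,-0.015,0,0,0,-1],
    [0,0,-0.012,0,0,0,-1],
    [0,0,-0.008,0,0,0,-1],
    [0,0,0,0,0,0,-1],
    [0,0,0,0,0,0,-1],
  ],
)

```text
t: 18.73
position: [0.5614, -0.0132, 0.2124]
tool_rot: [0.215, 0.083, 0.973, -0.018]
contact_force: [0.8, -0.5, -2.4]
opening: 0.0229
```

```bash
python3 -c "
from bench import *
s=read_state();print(s['position'],s['tool_rot'],s['contact_force'],s['moment'],s['opening'])"
```

```text
[ 0.56143108 -0.01318175  0.2124318 ] [ 0.21514754  0.08275981  0.97289846 -0.01819143] [ 0.84133867 -0.45392552 -2.43656066] [ 0.16398396  0.17748614 -0.02320062] 0.02290712916593272
```

Call:
arm_command(
  commands=[
    [0,-0.0005,-0.004,0,0,0,-1],
    [0,0,-0.004,0,0,0,-1],
    [0,0,-0.002,0,0,0,-1],
    [0,0,-0.002,0,0,0,-1],
    [0,0,-0.002,0,0,0,-1],
    [0,0,0,0,0,0,-1],
  ],
)

```text
t: 19.23
position: [0.5615, -0.0143, 0.1984]
tool_rot: [0.215, 0.083, 0.973, -0.018]
contact_force: [0.5, 1.0, -3.3]
opening: 0.0233
```

Call:
arm_command(
  commands=[
    [0,0.0003,-0.002,0,0,0,-1],
    [0,0,-0.002,0,0,0,-1],
    [0,0,-0.002,0,0,0,-1],
    [0,0,-0.002,0,0,0,-1],
    [0,0,0,0,0,0,-1],
  ],
)

```text
t: 19.65
position: [0.5614, -0.014, 0.1902]
tool_rot: [0.215, 0.083, 0.973, -0.018]
contact_force: [-0.1, 0.6, -2.5]
opening: 0.0231
```

The foot is 12 mm into the well with no contact force. I continue lowering.

Call:
arm_command(
  commands=[
    [0,0,-0.004,0,0,0,-1],
    [0,0,-0.004,0,0,0,-1],
    [0,0,-0.004,0,0,0,-1],
    [0,0,-0.004,0,0,0,-1],
    [0,0,-0.004,0,0,0,-1],
    [0,0,0,0,0,0,-1],
  ],
)

```text
t: 20.15
position: [0.5612, -0.0139, 0.1696]
tool_rot: [0.215, 0.083, 0.973, -0.018]
contact_force: [0.1, 0.2, -3.6]
opening: 0.0229
```

Call:
arm_command(
  commands=[
    [0,0,-0.004,0,0,0,-1],
    [0,0,-0.004,0,0,0,-1],
    [0,0,-0.004,0,0,0,-1],
    [0,0,-0.004,0,0,0,-1],
    [0,0,-0.004,0,0,0,-1],
    [0,0,-0.004,0,0,0,-1],
    [0,0,-0.004,0,0,0,-1],
    [0,0,0,0,0,0,-1],
  ],
)

```text
t: 20.82
position: [0.5613, -0.0139, 0.1419]
tool_rot: [0.215, 0.083, 0.973, -0.018]
contact_force: [1.7, 1.2, -3.7]
opening: 0.0229
```

Call:
arm_command(
  commands=[
    [0,0,-0.004,0,0,0,-1],
    [0,0,-0.004,0,0,0,-1],
    [0,0,-0.003,0,0,0,-1],
    [0,0,-0.002,0,0,0,-1],
    [0,0,-0.002,0,0,0,-1],
    [0,0,0,0,0,0,-1],
  ],
)

```text
t: 21.32
position: [0.5617, -0.014, 0.1275]
tool_rot: [0.216, 0.083, 0.973, -0.018]
contact_force: [1.5, 2.0, -2.6]
opening: 0.0234
```

Call:
arm_command(
  commands=[
    [0,0,-0.0015,0,0,0,-1],
    [0,0,-0.0015,0,0,0,-1],
    [0,0,-0.001,0,0,0,-1],
    [0,0,0,0,0,0,-1],
  ],
)

```text
t: 21.65
position: [0.5617, -0.0141, 0.1238]
tool_rot: [0.216, 0.083, 0.973, -0.018]
contact_force: [1.6, 1.5, -2.8]
opening: 0.0227
```

Call:
arm_command(
  commands=[
    [0,0,-0.001,0,0,0,-1],
    [0,0,-0.001,0,0,0,-1],
    [0,0,0,0,0,0,-1],
    [0,0,0,0,0,0,-1],
  ],
)

```text
t: 21.98
position: [0.5624, -0.0141, 0.1228]
tool_rot: [0.217, 0.083, 0.973, -0.018]
contact_force: [-1.9, 2.7, 5.6]
opening: 0.0233
```

Floor contact came exactly where predicted (TCP z 0.1228). Release and withdraw along the tool axis.

Call:
arm_command(
  commands=[
    [0,0,0.0008,0,0,0,-0.8],
    [0,0,0,0,0,0,-0.4],
    [0,0,0,0,0,0,-0.1],
    [0,0,0,0,0,0,-0.1],
    [0,0,0,0,0,0,-0.1],
    [-0.002,0,0.004,0,0,0,-0.1],
    [-0.004,0.001,0.01,0,0,0,-0.1],
    [-0.008,0.001,0.018,0,0,0,-0.1],
    [-0.01,0.002,0.022,0,0,0,-0.1],
    [-0.01,0.002,0.022,0,0,0,-0.1],
    [-0.01,0.002,0.022,0,0,0,-0.1],
    [-0.01,0.002,0.022,0,0,0,-0.1],
  ],
)

```text
t: 22.98
position: [0.5068, -0.004, 0.2437]
tool_rot: [0.216, 0.083, 0.973, -0.018]
contact_force: [1.3, 0.7, 0.6]
opening: 0.0393
```

Call:
arm_command(
  commands=[
    [-0.03,0.005,0.03,0,0,0,-0.1],
    [-0.03,0.005,0.02,0,0,0,-0.1],
    [-0.03,0.005,0.02,0,0,0,-0.1],
    [0,0,0,0,0,0,-0.1],
    [0,0,0,0,0,0,-0.1],
  ],
)

```text
t: 23.4
position: [0.4185, 0.0107, 0.3147]
tool_rot: [0.219, 0.083, 0.972, -0.019]
contact_force: [0.9, 0.4, -0.1]
opening: 0.0398
```

```bash
python3 - <<'E'
from h import *
np.set_printoptions(precision=4,suppress=True)
st=read_state();print(st['position'],st['contact_force'],st['opening'])
im=save('wrist','w8');S=save('side','s8')
m=mask(im,(40,80,30),(85,255,255),(0,0,640,480))
for c in cv2.findContours(m,0,2)[0]:
    if cv2.contourArea(c)>60:print(cv2.contourArea(c),cv2.boundingRect(c))
a=np.linspace(0,6.28,60);C=lambda z,r:np.c_[.554+r*np.cos(a),-.0125+r*np.sin(a),0*a+z]
for z in(.115,.149):
    p=proj('wrist',C(z,.012),st);print(z,p.min(0),p.max(0))
cv2.imwrite('pics/c8.png',np.hstack([cv2.resize(im[:,:,::-1],(480,360)),cv2.resize(S[170:310,320:440,::-1],(309,360),interpolation=2)]))
E
```

```text
[0.4185 0.0107 0.3147] [ 0.8517  0.4149 -0.0578] 0.039828492586602364
743.0 (307, 228, 23, 38)
0.115 [307.2669 225.2337] [329.9164 242.069 ]
0.149 [306.5612 248.0892] [330.7034 265.039 ]
```

View pics/c8.png

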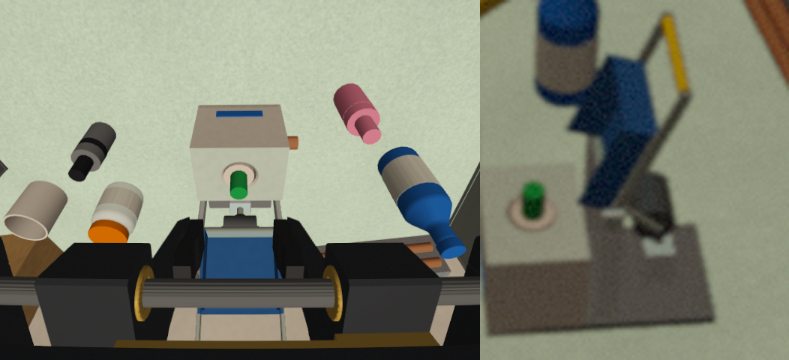

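The picture shows only the green grip standing out of the well, at columns 307–330 and rows 228–266. A fully home cartridge predicts 307–330 and 225–265. The cover rests open with its counterweight on the pad, and the bystanders look in place. Handing in.

```bash
python3 -c "
from bench import *
print(finish_job())"
```

```text
the job is handed in; nothing more can be done
None
```

The cover is open and resting on its buffer, and the fresh cartridge is home in the well. The job was handed in at about 23.5 s and gave no verdict.

**Cover:** I lifted it by the bar, felt the buffer at about 1.92 rad, eased back about 1 mm and let go. The last picture shows the counterweight still on the pad.

**Cartridge:** I picked it up by the green grip and lowered it without side contact. It met the floor at the predicted height (TCP z 0.1228), with at most about 8 N at touch. After release, the grip's outline in the wrist camera was within 1–3 px of the prediction for fully home.

**Checks that disagreed:**
- The first grasp on the cartridge came out about 5 mm off, so I reopened and regrasped before lifting.
- The three camera fits of the well differed by a few millimetres because of the rim bevel. I used (0.554, -0.0125), and the insertion met no resistance there.
- The seating, the cover angle and the pad contact were judged from pictures and arm forces, since none of them could be read directly.

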